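# Show the firing order on a demonstration cylinder head

## Task

Show a visitor the engine's firing order, 1-3-4-2, on the cylinder head: with a fingertip, push the four yellow-topped tappets in the head fully down one after another in that order, counting cylinder 1 from the end that carries the toothed camshaft sprocket. Each tappet stays down where you leave it, so push none out of turn and pull none up. Leave the loose things on the head and the table where they are.

Things in the scene. Friction and masses are not known exactly. Their poses are not given: they have to be found in the camera images.
- head: Aluminium four-cylinder engine head, 200 (x) x 438 (y) x 110 mm up to its flat deck, fixed to the table on two wooden blocks; origin at the centre of its underside on the table, z up, its own y along its length. Four yellow-topped tappets stand in a row at its x = -45 mm (the side towards the robot); a camshaft lies at its x = +55 mm in bearing caps that rise to 152 mm (cap bolts 157 mm).
- sprocket: Dark toothed camshaft sprocket, 88 mm across and 12 mm thick, at one end of the head; origin on the table straight below its centre, its centre 137 mm up, its top 182 mm. In the head's frame it is at x = 55 mm and y = +236 mm or -236 mm: which end varies. Cylinder 1 is the one nearest to it. Fixed.
- outlet: Black plastic coolant outlet, 50 x 40 mm, top 171 mm up, at the end of the head opposite to the sprocket (cylinder 4's end); origin on the table below it. Fixed.
- tappet_a_top (a point): Centre of the yellow top of one tappet, the +y end of the row (head frame x = -45, y = 132 mm): a flat disc 32 mm across. It stands 124 mm above the table at joint value 0 and 114 mm when fully down, 4 mm above the deck; the point moves with it.
- tappet_a (a joint): How far that tappet (the +y end of the row) is pushed down, m: starts at 0 to 0.0015, 0.010 is the hard stop, negative means pulled up. It slides vertically with about 6 N of friction, has no spring and stays where it is left.
- tappet_b_top (a point): Centre of the yellow top of one tappet, second from the +y end (head frame x = -45, y = 44 mm): a flat disc 32 mm across. It stands 124 mm above the table at joint value 0 and 114 mm when fully down, 4 mm above the deck; the point moves with it.
- tappet_b (a joint): How far that tappet (second from the +y end) is pushed down, m: starts at 0 to 0.0015, 0.010 is the hard stop, negative means pulled up. It slides vertically with about 6 N of friction, has no spring and stays where it is left.
- tappet_c_top (a point): Centre of the yellow top of one tappet, third from the +y end (head frame x = -45, y = -44 mm): a flat disc 32 mm across. It stands 124 mm above the table at joint value 0 and 114 mm when fully down, 4 mm above the deck; the point moves with it.
- tappet_c (a joint): How far that tappet (third from the +y end) is pushed down, m: starts at 0 to 0.0015, 0.010 is the hard stop, negative means pulled up. It slides vertically with about 6 N of friction, has no spring and stays where it is left.
- tappet_d_top (a point): Centre of the yellow top of one tappet, the -y end of the row (head frame x = -45, y = -132 mm): a flat disc 32 mm across. It stands 124 mm above the table at joint value 0 and 114 mm when fully down, 4 mm above the deck; the point moves with it.
- tappet_d (a joint): How far that tappet (the -y end of the row) is pushed down, m: starts at 0 to 0.0015, 0.010 is the hard stop, negative means pulled up. It slides vertically with about 6 N of friction, has no spring and stays where it is left.
- socket: Loose steel socket, 24 mm across, 30 mm tall, standing on the deck of the head, between the tappet row and the camshaft; origin at the centre of its underside. Leave it alone.
- spare_tappet: Loose spare tappet with a yellow top, 32 mm across, 32 mm tall, standing on the table in front of the head; not part of the job; origin at the centre of its underside. Leave it alone.
- spark_plug: Loose spark plug, 23 mm across, 60 mm tall, standing on the table in front of the head; origin at the centre of its underside. Leave it alone.
- screwdriver: Loose blue-handled screwdriver, 200 mm long, lying on the table to the right; origin at the centre of its underside. Leave it alone.
- wrench: Loose steel wrench, 190 mm long, lying on the table to the right; origin at the centre of its underside. Leave it alone.
- coil: Loose black ignition coil, 165 mm long, 30 mm high, lying on the table to the left; origin at the centre of its block's underside. Leave it alone.
- mug: Loose blue mug, 80 mm across, 90 mm tall, on the table to the left; origin at the centre of its underside. Leave it alone.

How it is judged (in metres and radians):
On the way, in this order (a step that is already met when the one before it is completed fails the run):
1. cylinder 1's tappet pushed down, the others still up (((y of sprocket in the frame of head above 0 m and (value of joint tappet_a above 0.007 m and value of joint each of tappet_b, tappet_c, tappet_d below 0.004 m)) or (y of sprocket in the frame of head below 0 m and (value of joint each of tappet_a, tappet_b, tappet_c below 0.004 m and value of joint tappet_d above 0.007 m)))), for 0.2 s.
2. the tappets of cylinders 1 and 3 pushed down, the others still up (((y of sprocket in the frame of head above 0 m and (value of joint each of tappet_a, tappet_c above 0.007 m and value of joint each of tappet_b, tappet_d below 0.004 m)) or (y of sprocket in the frame of head below 0 m and (value of joint each of tappet_a, tappet_c below 0.004 m and value of joint each of tappet_b, tappet_d above 0.007 m)))), for 0.2 s.
3. the tappets of cylinders 1, 3 and 4 pushed down, the others still up (((y of sprocket in the frame of head above 0 m and (value of joint each of tappet_a, tappet_c, tappet_d above 0.007 m and value of joint tappet_b below 0.004 m)) or (y of sprocket in the frame of head below 0 m and (value of joint each of tappet_a, tappet_b, tappet_d above 0.007 m and value of joint tappet_c below 0.004 m)))), for 0.2 s.
4. cylinder 2's tappet pushed down as well: all four are down (value of joint each of tappet_a, tappet_b, tappet_c, tappet_d above 0.007 m), for 0.2 s.
At the end, for the whole second after the job is handed in: All four tappets are down by more than 7 of their 10 mm, having been pushed in the order of cylinders 1, 3, 4, 2 from the sprocket end (a tappet whose turn has not come must be down by less than 4 mm) (all of step 4); the robot touches nothing.
It fails at once if a tappet is pulled up by more than 3 mm (value of joint any of tappet_a, tappet_b, tappet_c, tappet_d below -0.003 m).
It fails at once if a loose thing is lifted, carried or knocked more than 20 mm away (distance of any of socket, spare_tappet, spark_plug, screwdriver, wrench, coil, mug from where it was at the start of the episode above 0.02 m).
It also fails if it takes over 51 s, if anything falls off the work surface, if the arm or the gripper's body presses on something with over 40 N, if the wrist force passes 120 N, or if a joint passes its speed limit or range.

## Robot

A 7-joint arm with a two-finger parallel gripper is mounted at the origin on the work surface. World frame = base frame: x ahead of the robot, y to its left, z up, the work surface at z = 0. Lengths are in mm, angles in rad, forces in N, time in s.
With the tool pointing down it reaches from about 425 to 875 mm from the base axis. Payload 9.9 kg.
Tool frame: the origin (TCP) lies between the finger pads; the fingertips stand 19 mm ahead of it and the grasp point (between the pads) is the TCP; z points along the fingers, x is the direction in which the jaws open and shut, and the axes are right-handed (so a half turn about z gives the same grasp; the last joint's range is limited). The gripper opens to 85 mm and grips with 20 to 120 N. Pads are 22 mm wide; open, the fingers measure 114 mm over their backs; the gripper's body (76 mm by 85 mm) begins 54 mm behind the grasp point. The pads swing forward as they close: fully open they stand 13 mm farther back than shut.
Start: joints at [1.197, 0.576, 0.025, 1.437, -0.015, 1.129, -0.057], TCP at [192.893, -646.855, 250.289] pointing down, gripper open.
Joint ranges: [-2.76, 2.76], [-0.34, 2.15], [-1.52, 1.57], [0.19, 2.46], [-1.09, 4.23], [0.17, 1.99], [-2.82, 2.82]. Speed limits (rad/s): [2.22, 2.22, 3.01, 3.01, 3.14, 3.14, 3.14].

## Interface

Orientations are given as a 3x3 rotation matrix whose columns are the frame's x, y, z axes.
In Python, from workcell import robot gives the robot as it stands.
- The arm moves only by the shell command python3 -m jog 'ROWS' [FORCE]. ROWS is JSON, a list of rows, each a list of 5 numbers: the closure, from -1 (fully open) to 1 (shut), so that 0 is half open, then the shift along the world's x, y, z in mm, then the turn about the world's z in rad. In form: [[grip, x, y, z, spin], ...]. A call has 1 to 20 rows; each row is the pose to reach, as a shift and turn from the pose measured when the call began; what a row does not reach only later rows make up. A row lasts 1/8 s, in which the tool goes at most 62.5 mm and 10.7 degrees, less where a joint would pass 70% of its speed; a pose out of reach is approached as far as the arm can. A call with a gripper value outside its range is refused whole. The fingers move at their own pace and stop on an object; FORCE is the grip in N (left out, the last holds). Time passes only in rows, so rows that repeat a pose let the fingers close. It gives the time, the measured TCP pose, the force and the opening at its end, in the units of the state.
- robot.read_state(): the state, without advancing time (a new reading comes with each control period).
- robot.read_camera(name): name is "scene" or "top"; returns a dict with "img" (400x640x3 uint8, red, green, blue), "intrinsics" (3x3 intrinsics, pixels), "extrinsics" (4x4, takes a point from world to camera coordinates). Camera axes: x right, y down, z forward; pixel columns grow to the right and rows downward; lengths in mm; the calibration is good to about 2 mm. A picture is of the moment at which its call begins. There is no depth.
- robot.close_job(): hands the job in, once; it reports no verdict.
The state is a dict: "t": time; "qpos": joint angles; "joint_vel": joint speeds; "joint_torque": joint torques, N m; "ee_pos": TCP position; "tcp_rot": TCP orientation; "force": force on the tool from outside, world axes, zero at the start; "wrist_torque": the same for the moment, N m; "opening": finger opening in mm.
Only numpy, scipy, OpenCV 4.12 (cv2) and the standard library are available. Lean on these libraries where they do the work, as an engineer would, in place of code of your own. Each camera call takes 0.05 s, during which the arm holds its last target.

## Working session

There is one attempt and no reset: what is moved stays moved. The work goes in short steps, Python scripts to look and compute and a shell command to move; the robot and the scene stay as the last step left them, time stands still between calls to the robot, and variables do not carry over. Pictures are saved under pics/ and viewed, and the job is handed in when it is done.

```bash
mkdir -p pics; python3 - <<'E'
from workcell import robot
import cv2
for n in("scene","top"):
    c=robot.read_camera(n); cv2.imwrite(f"pics/{n}0.png",c["img"][:,:,::-1]); print(n,c["intrinsics"].round(1).tolist(),c["extrinsics"].round(4).tolist())
s=robot.read_state(); print(s["t"],s["ee_pos"],s["tcp_rot"],s["force"],s["opening"])
E
```

```text
scene [[370.1, 0.0, 320.4], [0.0, 370.1, 203.0], [0.0, 0.0, 1.0]] [[0.7992, 0.601, 0.0112, -437.878], [0.5253, -0.6892, -0.499, -235.6276], [-0.2922, 0.4047, -0.8665, 1337.4842], [0.0, 0.0, 0.0, 1.0]]
top [[378.1, 0.0, 319.5], [0.0, 378.1, 201.6], [0.0, 0.0, 1.0]] [[-0.0081, -0.9999, 0.0119, 7.1753], [-0.9983, 0.0074, -0.0574, 540.111], [0.0573, -0.0124, -0.9983, 1429.3065], [0.0, 0.0, 0.0, 1.0]]
0.1 [ 192.78547501 -646.49939117  249.55934576] [[ 2.85789535e-01 -9.58292290e-01 -4.78790519e-04]
 [-9.58291359e-01 -2.85789926e-01  1.33746013e-03]
 [-1.41851124e-03  7.65887076e-05 -9.99998991e-01]] [1.09058579 0.32900861 0.86265429] 85.64808971444664
```

```bash
ls .
```

```text
pics
```

View pics/top0.png

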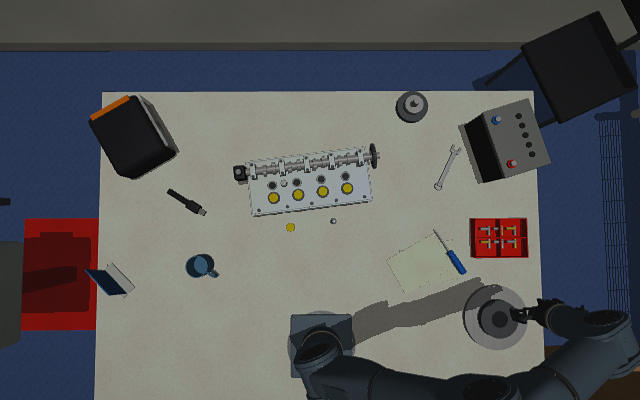

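View pics/scene0.png

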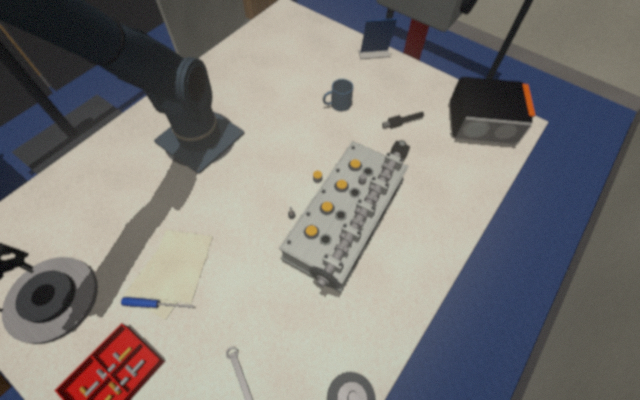

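The top view shows the head from (240,175) to (378,155). The black toothed sprocket is at its right (-y) end, about (374,155), and the coolant outlet at the left, (240,173). So cylinder 1 is the right-most tappet, about (347,188), then 2 at (323,191), 3 at (298,195) and 4 at (273,198). The yellow blob at (290,227) is the spare tappet. Next I measure their positions.

```bash
cat > h.py <<'E'
import numpy as np,cv2
from workcell import robot
def ray(c,u,v,z):
    K,E=c["intrinsics"],c["extrinsics"];R,t=E[:3,:3],E[:3,3]
    d=R.T@np.linalg.inv(K)@np.array([u,v,1.]);o=-R.T@t
    return o+d*(z-o[2])/d[2]
def blobs(c,show=True):
    h=cv2.cvtColor(c["img"],cv2.COLOR_RGB2HSV)
    m=cv2.inRange(h,(15,130,90),(35,255,255))
    n,l,s,ce=cv2.connectedComponentsWithStats(m)
    return [(s[i,4],*ce[i]) for i in range(1,n) if s[i,4]>15]
E
python3 - <<'E'
from h import *
for n in("top","scene"):
    c=robot.read_camera(n)
    P=[]
    for a,u,v in blobs(c):
        p=ray(c,u,v,123.5); print(n,a,round(u,1),round(v,1),p.round(1)); 
    if n=="top":
        for uv in((374,156),(284,183)): print(uv,ray(c,*uv,137 if uv[0]>300 else 140).round(1))
    img=c["img"][120:240,220:400] if n=="top" else c["img"][120:310,260:430]
    cv2.imwrite(f"pics/z_{n}.png",cv2.resize(img,None,fx=3,fy=3,interpolation=cv2.INTER_CUBIC)[:,:,::-1])
E
```

```text
top 62 347.0 187.6 [582.9 -93.7 123.5]
top 61 322.5 190.9 [571.8  -6.5 123.5]
top 66 297.8 194.1 [561.3  80.7 123.5]
top 66 273.1 197.2 [551.  168.2 123.5]
top 54 290.0 226.7 [446.3 108.9 123.5]
top 26 510.5 228.0 [ 435.5 -671.6  123.5]
top 18 485.0 241.5 [ 388.5 -579.2  123.5]
top 19 637.2 368.6 [  -56.7 -1097.2   123.5]
(374, 156) [ 693.1 -189.2  137. ]
(284, 183) [599.2 128.2 140. ]
scene 58 355.0 163.5 [553.8 166.6 123.5]
scene 41 317.1 174.3 [485.5  64.1 123.5]
scene 67 341.4 184.3 [564.3  79.3 123.5]
scene 76 326.7 206.2 [574.2  -7.2 123.5]
scene 85 311.0 230.4 [585.2 -94.9 123.5]
scene 45 124.4 353.4 [ 433.6 -606.8  123.5]
scene 19 112.2 385.3 [ 465.9 -665.7  123.5]
scene 20 82.8 389.6 [ 421.5 -710.1  123.5]
scene 19 108.2 397.5 [ 478.9 -686.1  123.5]
```

View pics/z_top.png

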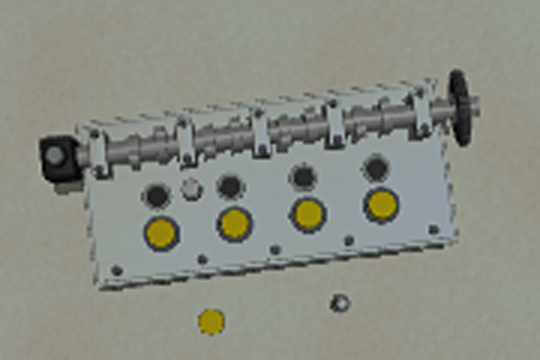

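View pics/z_scene.png

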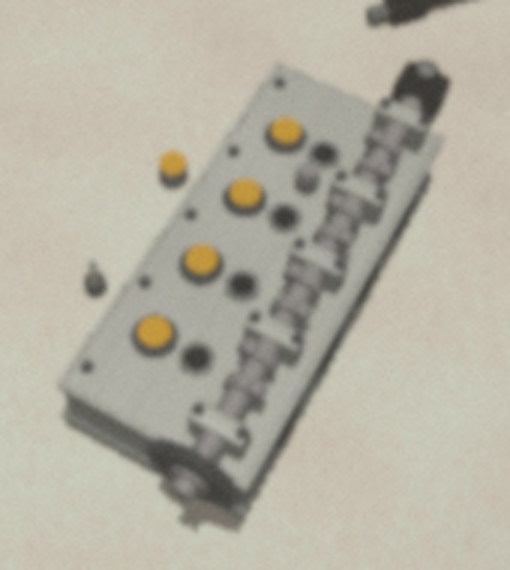

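The toothed disc in the top zoom at (460,107) confirms the sprocket is at the -y end. The spacing is 87.9 mm against the expected 88, and the two cameras agree within 3 mm. The averaged targets are T1 (584,-94), T2 (573,-7), T3 (563,80) and T4 (552,167). I close the fingers and go above T1.

```bash
python3 -m jog '[[1,0,0,0,0],[1,20,28,0,0],[1,50,71,0,0],[1,80,113,0,-0.05],[1,120,169,0,-0.1],[1,160,226,0,-0.17],[1,200,282,0,-0.17],[1,240,339,0,-0.17],[1,280,395,0,-0.17],[1,320,452,0,-0.17],[1,360,508,0,-0.17],[1,391,552,0,-0.17],[1,391,552,0,-0.17],[1,391,552,0,-0.17],[1,391,552,0,-0.17]]' 40; python3 - <<'E'
from h import *
s=robot.read_state();print(s["t"],s["ee_pos"].round(1),s["tcp_rot"].round(3).tolist(),s["force"].round(1),s["opening"])
E
```

```text
t: 2.08
ee_pos: [583.3, -95.4, 249.6]
tcp_rot: [[0.119, -0.993, -0.001], [-0.993, -0.119, 0.0], [-0.0, 0.001, -1.0]]
force: [0.5, -1.4, 0.5]
opening: -0.1
2.075 [583.3 -95.4 249.6] [[0.119, -0.993, -0.001], [-0.993, -0.119, 0.0], [-0.0, 0.001, -1.0]] [ 0.5 -1.4  0.5] -0.12184135302241518
```

```bash
python3 -m jog '[[1,0.5,1,-30,0],[1,0.5,1,-60,0],[1,0.5,1,-85,0],[1,0.5,1,-98,0],[1,0.5,1,-98,0],[1,0.5,1,-98,0]]'; python3 - <<'E'
from h import *
for n in("top","scene"):
    c=robot.read_camera(n)
    img=c["img"][120:240,220:400] if n=="top" else c["img"][120:310,230:430]
    cv2.imwrite(f"pics/z1_{n}.png",cv2.resize(img,None,fx=3,fy=3,interpolation=cv2.INTER_CUBIC)[:,:,::-1])
E
```

```text
t: 2.82
ee_pos: [584.3, -94.9, 152.6]
tcp_rot: [[0.118, -0.993, 0.001], [-0.993, -0.118, 0.0], [0.0, -0.001, -1.0]]
force: [0.1, -0.3, 0.2]
opening: -0.2
```

View pics/z1_scene.png

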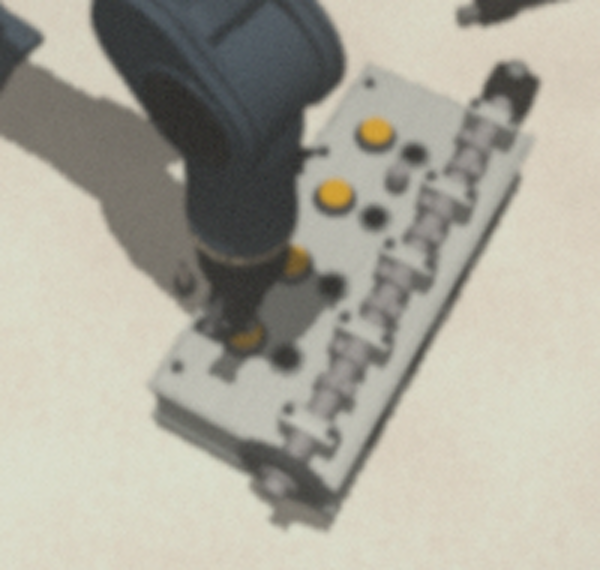

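The gripper is above the right-most tappet (zoom (245,335)), tip just over it and centred as computed. Now I push in steps and watch the force.

```bash
python3 -m jog '[[1,0,0,-4,0],[1,0,0,-8,0],[1,0,0,-11,0],[1,0,0,-13,0],[1,0,0,-13,0]]'; python3 -m jog '[[1,0,0,-2,0],[1,0,0,-4,0],[1,0,0,-4,0]]'
```

```text
t: 3.55
ee_pos: [584.3, -94.6, 139.6]
tcp_rot: [[0.119, -0.993, 0.001], [-0.993, -0.119, 0.0], [-0.0, -0.001, -1.0]]
force: [-0.5, 1.0, 1.5]
opening: 0.0
t: 3.92
ee_pos: [584.3, -94.6, 135.6]
tcp_rot: [[0.119, -0.993, 0.001], [-0.993, -0.119, 0.0], [0.0, -0.001, -1.0]]
force: [-1.4, 0.3, 2.5]
opening: 0.1
```

```bash
python3 -m jog '[[1,0,0,-1,0],[1,0,0,-2,0],[1,0,0,-2,0]]'; python3 -m jog '[[1,0,0,-1,0],[1,0,0,-1,0]]'
```

```text
t: 4.3
ee_pos: [584.3, -94.6, 133.6]
tcp_rot: [[0.119, -0.993, 0.001], [-0.993, -0.119, 0.0], [0.0, -0.001, -1.0]]
force: [-1.7, -0.5, 3.7]
opening: -0.1
t: 4.55
ee_pos: [584.3, -94.6, 133.1]
tcp_rot: [[0.119, -0.993, 0.001], [-0.993, -0.119, 0.0], [0.0, -0.001, -1.0]]
force: [-2.9, 0.5, 8.7]
opening: 0.2
```

```bash
python3 -m jog '[[1,0,0,-1,0],[1,0,0,-1,0],[1,0,0,-1,0]]'; python3 -m jog '[[1,0,0,15,0],[1,0,0,40,0],[1,0,0,60,0],[1,0,0,60,0],[1,0,0,60,0]]'
```

```text
t: 4.92
ee_pos: [584.3, -94.6, 133.0]
tcp_rot: [[0.119, -0.993, 0.002], [-0.993, -0.119, -0.0], [0.0, -0.002, -1.0]]
force: [-5.3, 1.3, 13.7]
opening: -0.3
t: 5.55
ee_pos: [584.1, -94.6, 192.7]
tcp_rot: [[0.119, -0.993, 0.001], [-0.993, -0.119, -0.0], [0.0, -0.001, -1.0]]
force: [0.1, 0.0, -0.4]
opening: 0.5
```

The stop is at 133.0, as expected. Now I move above T3 and check T1 in the image.

```bash
python3 -m jog '[[1,-4,35,0,0],[1,-9,75,0,0],[1,-14,115,0,0],[1,-18,150,0,0],[1,-21.3,174.6,0,0],[1,-21.3,174.6,0,0],[1,-21.3,174.6,0,0],[1,-21.3,174.6,-20,0],[1,-21.3,174.6,-40,0],[1,-21.3,174.6,-40,0]]'; python3 - <<'E'
from h import *
for n in("top","scene"):
    c=robot.read_camera(n)
    for a,u,v in blobs(c):
        if u>260 and u<360:
            print(n,a,round(u,1),round(v,1),ray(c,u,v,123.5).round(1),ray(c,u,v,114).round(1))
    img=c["img"][120:240,220:400] if n=="top" else c["img"][120:310,230:430]
    cv2.imwrite(f"pics/z2_{n}.png",cv2.resize(img,None,fx=3,fy=3,interpolation=cv2.INTER_CUBIC)[:,:,::-1])
E
```

```text
t: 6.8
ee_pos: [562.0, 78.3, 151.3]
tcp_rot: [[0.117, -0.993, -0.002], [-0.993, -0.117, -0.001], [0.001, 0.002, -1.0]]
force: [0.4, -0.8, -0.4]
opening: -0.4
top 61 346.8 188.0 [581.5 -92.7 123.5] [582.4 -93.5 114. ]
top 62 322.4 190.9 [571.8  -6.2 123.5] [572.6  -6.4 114. ]
top 28 271.2 197.9 [548.4 174.6 123.5] [549.1 175.7 114. ]
scene 18 356.4 163.8 [558.  168.2 123.5] [554.9 174.5 114. ]
scene 30 317.1 174.1 [485.   64.7 123.5] [481.1  69.9 114. ]
scene 77 326.8 206.2 [574.4  -7.  123.5] [571.4  -2.6 114. ]
scene 89 311.1 231.4 [587.2 -97.4 123.5] [584.3 -93.8 114. ]
```

View pics/z2_scene.png

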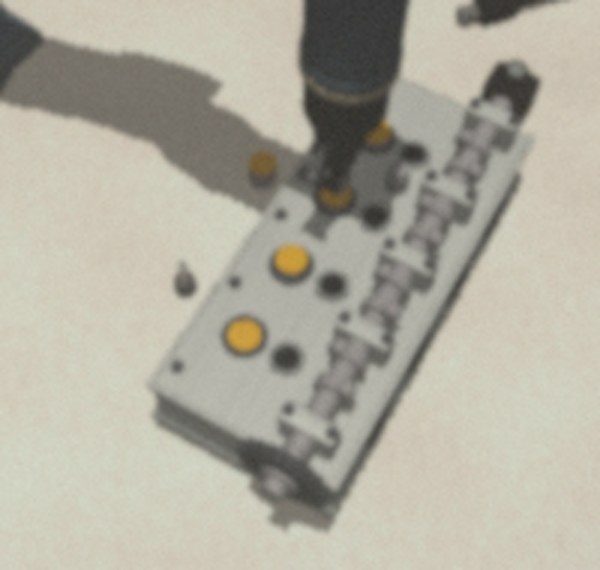

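The scene view shows T1 (zoom (244,335)) lower, its blob shifted 1 px down, which fits about 10 mm. T2 is unmoved and the tool is over T3 (335,195). I push it.

```bash
python3 -m jog '[[1,1,1.5,-3,0],[1,1,1.5,-6,0],[1,1,1.5,-9,0],[1,1,1.5,-12,0],[1,1,1.5,-14,0],[1,1,1.5,-16,0],[1,1,1.5,-18,0],[1,1,1.5,-18,0]]'; python3 -m jog '[[1,0,0,-1,0],[1,0,0,-1,0],[1,0,0,-1,0]]'; python3 -m jog '[[1,0,0,-1,0],[1,0,0,-1,0],[1,0,0,-1,0]]'
```

```text
t: 7.9
ee_pos: [564.1, 80.5, 135.0]
tcp_rot: [[0.117, -0.993, 0.001], [-0.993, -0.117, -0.0], [0.001, -0.001, -1.0]]
force: [-1.9, 0.5, 3.3]
opening: 0.0
t: 8.28
ee_pos: [564.1, 80.6, 134.2]
tcp_rot: [[0.117, -0.993, 0.001], [-0.993, -0.117, -0.0], [0.0, -0.001, -1.0]]
force: [-0.7, 0.4, 4.8]
opening: -0.3
t: 8.65
ee_pos: [564.1, 80.5, 133.2]
tcp_rot: [[0.117, -0.993, 0.001], [-0.993, -0.117, -0.0], [0.001, -0.001, -1.0]]
force: [-1.8, -0.4, 5.9]
opening: 0.2
```

```bash
python3 -m jog '[[1,0,0,-2,0],[1,0,0,-2,0],[1,0,0,-2,0]]'; python3 -m jog '[[1,0,0,15,0],[1,0,0,40,0],[1,0,0,60,0],[1,0,0,60,0],[1,-4,30,60,0],[1,-8,60,60,0],[1,-11.7,86.9,60,0],[1,-11.7,86.9,60,0],[1,-11.7,86.9,60,0],[1,-11.7,86.9,40,0],[1,-11.7,86.9,20,0],[1,-11.7,86.9,20,0]]'; python3 - <<'E'
from h import *
for n in("top","scene"):
    c=robot.read_camera(n)
    for a,u,v in blobs(c):
        if u>260 and u<360:
            print(n,a,round(u,1),round(v,1),ray(c,u,v,123.5).round(1),ray(c,u,v,114).round(1))
    img=c["img"][120:240,220:400] if n=="top" else c["img"][120:310,230:430]
    cv2.imwrite(f"pics/z3_{n}.png",cv2.resize(img,None,fx=3,fy=3,interpolation=cv2.INTER_CUBIC)[:,:,::-1])
E
```

```text
t: 9.02
ee_pos: [564.1, 80.5, 132.8]
tcp_rot: [[0.117, -0.993, 0.003], [-0.993, -0.117, -0.0], [0.0, -0.002, -1.0]]
force: [-7.6, -0.3, 23.6]
opening: 0.1
t: 10.52
ee_pos: [551.7, 165.8, 151.4]
tcp_rot: [[0.116, -0.993, -0.0], [-0.993, -0.116, -0.002], [0.002, 0.001, -1.0]]
force: [-1.0, 0.1, 0.1]
opening: -0.1
top 61 346.8 188.0 [581.5 -92.7 123.5] [582.4 -93.5 114. ]
top 62 322.5 190.9 [572.   -6.7 123.5] [572.8  -6.9 114. ]
top 63 297.9 194.2 [560.9  80.6 123.5] [561.6  81.  114. ]
top 17 292.3 225.7 [449.8 100.8 123.5] [449.7 101.3 114. ]
scene 17 353.6 164.4 [552.2 161.3 123.5] [548.9 167.5 114. ]
scene 51 317.3 174.0 [485.3  65.3 123.5] [481.4  70.5 114. ]
scene 71 341.3 185.5 [566.6  75.8 123.5] [563.6  81.1 114. ]
scene 75 326.8 206.3 [574.4  -7.2 123.5] [571.4  -2.8 114. ]
scene 90 311.1 231.3 [587.1 -97.2 123.5] [584.3 -93.7 114. ]
```

View pics/z3_scene.png

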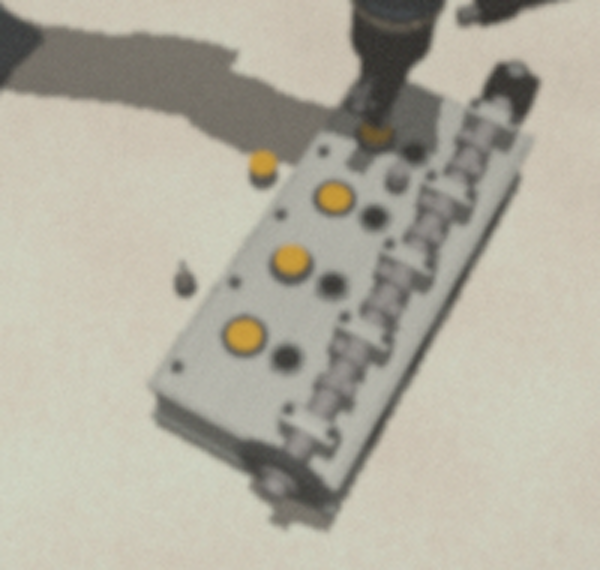

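T1 and T3 (zoom (244,335) and (334,197)) are down, T2 is still up, and the tool is over T4 (376,133). The socket at (397,180) and the spare tappet have not moved. I push T4.

```bash
python3 -m jog '[[1,0.5,1.5,-3,0],[1,0.5,1.5,-6,0],[1,0.5,1.5,-9,0],[1,0.5,1.5,-12,0],[1,0.5,1.5,-14,0],[1,0.5,1.5,-16,0],[1,0.5,1.5,-17,0],[1,0.5,1.5,-17,0]]'; python3 -m jog '[[1,0,0,-1,0],[1,0,0,-2,0],[1,0,0,-2,0]]'; python3 -m jog '[[1,0,0,-2,0],[1,0,0,-2,0],[1,0,0,-2,0]]'
```

```text
t: 11.62
ee_pos: [553.2, 168.2, 136.3]
tcp_rot: [[0.116, -0.993, 0.003], [-0.993, -0.116, -0.0], [0.001, -0.003, -1.0]]
force: [-0.8, -0.2, 4.0]
opening: 0.1
t: 12.0
ee_pos: [553.2, 168.2, 134.4]
tcp_rot: [[0.116, -0.993, 0.003], [-0.993, -0.116, -0.0], [0.001, -0.003, -1.0]]
force: [-1.6, -0.0, 4.0]
opening: -0.1
t: 12.38
ee_pos: [553.2, 168.2, 133.0]
tcp_rot: [[0.116, -0.993, 0.003], [-0.993, -0.116, -0.0], [0.001, -0.003, -1.0]]
force: [-2.4, -1.5, 9.4]
opening: 0.1
```

```bash
python3 -m jog '[[1,0,0,-1,0],[1,0,0,-1,0],[1,0,0,-1,0]]'; python3 -m jog '[[1,0,0,15,0],[1,0,0,40,0],[1,0,0,60,0],[1,0,0,60,0],[1,4,-35,60,0],[1,9,-75,60,0],[1,13,-115,60,0],[1,17,-150,60,0],[1,19.8,-175,60,0],[1,19.8,-175,60,0],[1,19.8,-175,60,0],[1,19.8,-175,40,0],[1,19.8,-175,20,0],[1,19.8,-175,20,0]]'; python3 - <<'E'
from h import *
for n in("top","scene"):
    c=robot.read_camera(n)
    for a,u,v in blobs(c):
        if u>260 and u<360:
            print(n,a,round(u,1),round(v,1),ray(c,u,v,123.5).round(1),ray(c,u,v,114).round(1))
    img=c["img"][120:240,220:400] if n=="top" else c["img"][120:310,230:430]
    cv2.imwrite(f"pics/z4_{n}.png",cv2.resize(img,None,fx=3,fy=3,interpolation=cv2.INTER_CUBIC)[:,:,::-1])
E
```

```text
t: 12.75
ee_pos: [553.3, 168.2, 133.0]
tcp_rot: [[0.116, -0.993, 0.004], [-0.993, -0.116, -0.0], [0.001, -0.004, -1.0]]
force: [-4.4, -0.6, 13.8]
opening: 0.1
t: 14.5
ee_pos: [572.0, -5.2, 151.7]
tcp_rot: [[0.118, -0.993, 0.001], [-0.993, -0.118, 0.0], [-0.0, -0.001, -1.0]]
force: [-0.1, 0.5, -0.1]
opening: -0.2
top 32 348.5 187.9 [581.8 -99.  123.5] [582.7 -99.9 114. ]
top 53 297.6 194.3 [560.4  81.4 123.5] [561.1  81.9 114. ]
top 66 273.3 197.3 [550.4 167.5 123.5] [551.1 168.5 114. ]
top 54 289.9 226.8 [445.9 109.1 123.5] [445.8 109.7 114. ]
scene 68 354.6 164.7 [555.4 162.1 123.5] [552.2 168.3 114. ]
scene 29 342.6 186.5 [571.6  75.1 123.5] [568.6  80.4 114. ]
scene 22 326.9 207.9 [577.8 -11.4 123.5] [574.8  -7.  114. ]
scene 91 311.1 231.3 [587.  -97.1 123.5] [584.1 -93.6 114. ]
```

View pics/z4_scene.png

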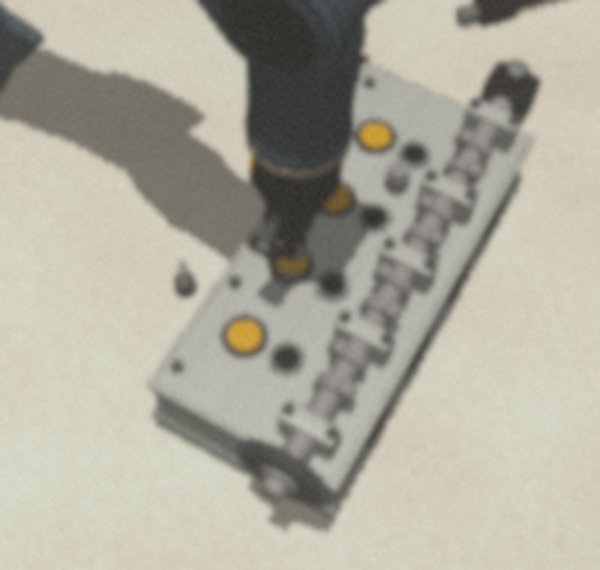

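T4 (zoom (376,135)) is down and the tool is over T2 (291,262). I make the last push and then retreat upwards.

```bash
python3 -m jog '[[1,0.7,-1.5,-3,0],[1,0.7,-1.5,-6,0],[1,0.7,-1.5,-9,0],[1,0.7,-1.5,-12,0],[1,0.7,-1.5,-14,0],[1,0.7,-1.5,-16,0],[1,0.7,-1.5,-17,0],[1,0.7,-1.5,-17,0]]'; python3 -m jog '[[1,0,0,-1,0],[1,0,0,-2,0],[1,0,0,-2,0]]'; python3 -m jog '[[1,0,0,-2,0],[1,0,0,-2,0],[1,0,0,-2,0]]'
```

```text
t: 15.6
ee_pos: [573.9, -7.3, 136.5]
tcp_rot: [[0.117, -0.993, 0.004], [-0.993, -0.117, 0.0], [0.0, -0.004, -1.0]]
force: [-0.9, -0.5, 3.7]
opening: -0.1
t: 15.98
ee_pos: [573.9, -7.3, 134.6]
tcp_rot: [[0.117, -0.993, 0.004], [-0.993, -0.117, 0.0], [0.0, -0.004, -1.0]]
force: [-0.4, -0.1, 4.5]
opening: -0.0
t: 16.35
ee_pos: [573.9, -7.3, 133.0]
tcp_rot: [[0.117, -0.993, 0.004], [-0.993, -0.117, 0.0], [0.0, -0.004, -1.0]]
force: [-2.8, 0.4, 8.2]
opening: -0.1
```

```bash
python3 -m jog '[[1,0,0,-1,0],[1,0,0,-1,0],[1,0,0,-1,0]]'; python3 -m jog '[[1,0,0,15,0],[1,0,0,45,0],[1,0,0,90,0],[1,0,0,120,0],[1,-15,-50,130,0],[1,-30,-100,130,0],[1,-45,-150,130,0],[1,-60,-200,130,0],[1,-70,-250,130,0],[1,-70,-250,130,0],[1,-70,-250,130,0]]'; python3 - <<'E'
from h import *
for n in("top","scene"):
    c=robot.read_camera(n)
    for a,u,v in blobs(c):
        if u>260 and u<360:
            print(n,a,round(u,1),round(v,1),ray(c,u,v,123.5).round(1),ray(c,u,v,114).round(1))
    cv2.imwrite(f"pics/z5_{n}.png",c["img"][:,:,::-1])
print(robot.read_state()["force"])
E
```

```text
t: 16.73
ee_pos: [573.9, -7.3, 133.0]
tcp_rot: [[0.117, -0.993, 0.005], [-0.993, -0.117, 0.0], [0.0, -0.005, -1.0]]
force: [-5.0, -0.3, 13.6]
opening: -0.1
t: 18.1
ee_pos: [504.1, -256.9, 263.3]
tcp_rot: [[0.117, -0.993, 0.005], [-0.993, -0.117, 0.001], [-0.0, -0.005, -1.0]]
force: [1.2, 0.3, -0.1]
opening: 0.1
top 64 346.8 188.0 [581.7 -92.7 123.5] [582.6 -93.5 114. ]
top 63 322.3 191.1 [571.3  -5.9 123.5] [572.1  -6.1 114. ]
top 64 297.9 194.2 [561.   80.4 123.5] [561.7  80.8 114. ]
top 66 273.3 197.3 [550.4 167.5 123.5] [551.1 168.5 114. ]
top 54 290.0 226.7 [446.3 108.9 123.5] [446.3 109.5 114. ]
scene 63 354.6 164.7 [555.5 162.  123.5] [552.3 168.2 114. ]
scene 42 317.1 174.3 [485.5  64.  123.5] [481.6  69.2 114. ]
scene 70 341.3 185.4 [566.4  75.8 123.5] [563.4  81.1 114. ]
scene 79 326.7 207.7 [576.8 -11.1 123.5] [573.9  -6.7 114. ]
scene 92 311.1 231.4 [587.1 -97.3 123.5] [584.3 -93.7 114. ]
[ 0.85972536 -0.56389864  0.91777019]
```

View pics/z5_scene.png

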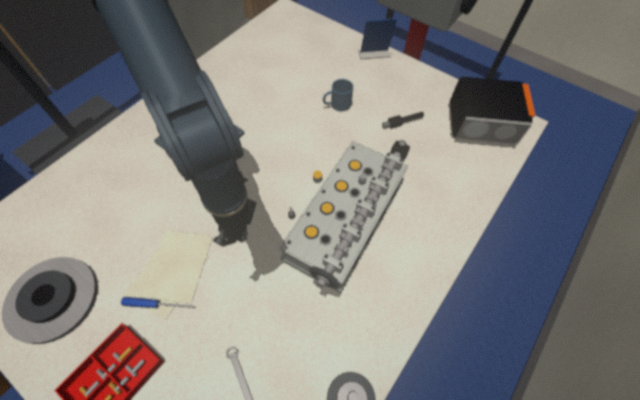

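The scene shows all four tappets down at (311,231), (327,208), (341,185) and (355,165). The loose things have not moved and the arm is clear.

```bash
python3 -c "
from workcell import robot
print(robot.close_job())"
```

```text
the job is handed in; nothing more can be done
None
```

I pushed all four tappets down with the closed fingertips in the order 1-3-4-2, counting cylinder 1 from the sprocket end (the robot's right, -y). The job was handed in at about 18 s of the 51 s allowed.

- **Depth:** each push ended at the hard stop, with the TCP at 132.8 to 133.0 mm and 14 to 24 N on the wrist. The expected stop height was 133 mm.
- **Cameras:** after the retreat, both cameras agreed on the tappet positions to about 3 mm, taking the tops at the fully-down height of 114 mm. The pictures taken between pushes showed no tappet going down out of turn.
- **Loose things and arm:** the loose things look unmoved, and the arm is clear with about zero force.
- **Disagreements:** none of the checks failed. I could not read the tappet joint values directly, so the depth rests on the stop height, the force and the pictures.

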